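# Load a collet chuck into the tool-tightening fixture

### The arm

A 6-joint arm with a two-finger parallel gripper is mounted at the origin on the work surface. World frame = base frame: x ahead of the robot, y to its left, z up, the work surface at z = 0. Lengths are in m, angles in degrees, forces in N, time in s.
With the tool pointing down it reaches from about 0.325 to 0.85 m from the base axis. Payload 15.5 kg.
Tool frame: the origin (TCP) lies midway between the tips of the shut fingers; the grasp point (between the pads) lies 19 mm behind it; y points along the fingers, x is the direction in which the jaws open and shut, and the axes are right-handed (so a half turn about y gives the same grasp; the last joint's range is limited). The gripper opens to 91 mm and grips with 3 to 60 N. Pads are 32 mm wide; open, the fingers measure 118 mm over their backs; the gripper's body (76 mm by 178 mm) begins 60 mm behind the grasp point.
Start: joints at [-78.524, 28.281, 77.091, -0, 74.628, -5.472], TCP at [0.182, -0.598, 0.214] pointing down, gripper open.
Joint ranges: [-166.48, 166.48], [-47.26, 123.95], [12.59, 153.08], [-70.14, 250.14], [6.76, 159.57], [-176.63, 176.63]. Speed limits (degrees/s): [108.29, 108.29, 147.25, 172.46, 172.46, 172.46].

### API

Orientations are given as a 3x3 rotation matrix whose columns are the frame's x, y, z axes.
In Python, from bench import ctrl gives the robot as it stands. The module is installed in compiled form; this text tells all that it offers. Calls block until the motion is done:
- ctrl.goto(position, orientation): joint-space move of the TCP to a pose.
- ctrl.move_l(position, vel=0.15, ori=None, contact_N=None): straight line of the TCP; ori=None keeps the orientation; vel is the mean speed in m/s. With contact_N (N) it stops when the force on the tool has changed by that much, and returns True; else False.
- ctrl.movej(angles): joint-space move.
- ctrl.command_gripper(opening): opening from 0.0 (shut) to 1.0 (fully open); the grip force is fixed at half the most; returns when the fingers have stopped.
- ctrl.sleep(seconds).
- ctrl.ik(position, orientation): joint angles nearest the present ones, or None.
- ctrl.read_camera(name): name is "scene" or "top" or "wrist"; returns the picture (384x512x3 uint8, blue, green, red); there is no depth.
- ctrl.camera_params(name): a dict with "fx", "fy", "cx", "cy" (pixels), "D" ([k1, k2, p1, p2, k3] as OpenCV has them; the pictures are not rectified), "pose" (4x4, takes a point from camera to world coordinates); the wrist camera has in their place "T_tool_cam" (4x4, takes a point from camera to tool coordinates, whose origin is the TCP and whose axes are the tool frame's). Camera axes: x right, y up, looking along -z (the intrinsics and any distortion apply to the point x, -y, -z); pixel columns grow to the right and rows downward; lengths in m; the calibration is good to about 2 mm. A picture is of the moment at which its call begins: read the wrist's pose just before it. camera_params takes no time and is no camera call.
A pose or a line that the arm cannot do raises ctrl.MotionError and nothing moves.
- ctrl.sign_off(): hands the job in, once; it reports no verdict.
Readings, each from a call of its own:
- ctrl.current_t(): time.
- ctrl.current_q(): joint angles.
- ctrl.current_dq(): joint speeds.
- ctrl.current_effort(): joint torques, N m.
- ctrl.current_tool_pos(): TCP position.
- ctrl.current_eef_rot(): TCP orientation.
- ctrl.current_contact_force(): force on the tool from outside, world axes, zero at the start.
- ctrl.current_wrist_torque(): the same for the moment, N m.
- ctrl.current_grip_width(): opening from 0.0 (shut) to 1.0 (fully open).
Only numpy, scipy, OpenCV 4.12 (cv2) and the standard library are available. Lean on these libraries where they do the work, as an engineer would, in place of code of your own. Each camera call takes 0.05 s, during which the arm holds its last target.

### The job

Take the collet chuck out of the storage rack, leave the other two holders where they stand, and seat its taper fully home in the tightening fixture, with its drive slots over the two driving dogs and its flange flat on the nose; the sleeve with the dogs has been left at some odd angle, so feel for the dogs, do not force it, and keep hold of it until it is home. Then swing the latch fully shut over its flange and let go of everything.

Things in the scene. Friction and masses are not known exactly. Their poses are not given: they have to be found in the camera images.
- chuck_centre (a point): The collet chuck, a steel tool holder 160 mm tall, 0.65 to 0.95 kg, standing taper down in one of the rack's three pockets: the one topped by a round dark nut with six notches and an open bore. Point on its axis, half-way up (80 mm from either end), z up. Below its flange a 66 mm long 7/24 taper, 44 mm wide at the flange, 25 mm at the lower end.
- chuck_nut (a point): Centre of the chuck's clamping nut, 67 mm above chuck_centre, where it is best gripped: a plain round nut 50 mm in diameter, 25 mm high, from 55 to 80 mm above chuck_centre. Below it a round body 42 mm in diameter runs down to the flange's top, 11 mm above chuck_centre. Axes as chuck_centre.
- chuck_flange (a point): Centre of the chuck's flange face (its underside, where the taper begins), 14 mm below chuck_centre, axes alike. Flange 63 mm in diameter, 25 mm high. Two open drive slots, 17 mm wide, cut right through its height on opposite sides, at this point's +x and -x, down to 22.6 mm from the axis. They are alike: a half turn makes no difference.
- fixture: Tool-tightening fixture, grey, bolted to the bench, taper socket facing up; base plate 150 mm (x) by 185 mm (y: +80 to -105). Origin on the bench under the socket's axis. Its round steel sleeve, 80 mm wide, with two driving dogs, is clamped (slips only above 4 N m) so that the line through the dogs is up to 0.5 rad either way off the fixture's x axis: not reported, feel or look.
- fixture_nose (a point): Centre of the bore's mouth at the sleeve's flat nose face, 100 mm above the bench; axes as the fixture's. Oiled 7/24 bore, 45.6 mm wide here. The chuck is home when its flange face lies flat on the nose: chuck_centre is then 14 mm above this point, with up to 1 mm of sideways play. Push lightly: the taper wedges and multiplies the push some five times.
- dog_tops (a point): Point on the bore's axis, level with the tops of the dogs, 9 mm above the nose. The two dogs, blocks 15 mm wide with 1.5 mm chamfers, stand on opposite sides, 24 to 39 mm from the axis. If the slots miss them the chuck sits on them, 9 mm too high, with 1.8 mm of sideways play; turned to within 2 degrees (4 by the chamfers) it goes down.
- latch (a joint): Angle of the swing latch on its post, rad: 0 shut, claw over the flange; grows as it opens, to 1.45; starts at 0.9 to 1.3. It stays where it is left; about 1.2 N at the ball turns it. The claw passes 2 mm above the flange of a chuck that is home; on one that sits higher it strikes the flange's side and cannot shut.
- latch_ball (a point): Centre of the black ball, 30 mm in diameter, at the end of the latch's handle, 61 mm above the nose face and 105 mm from the post's axis; the handle is a 11 mm rod rising to it from the post. Open, the ball lies out on the fixture's +x side; it comes round towards the fixture's -y as the latch shuts.
- latch_pivot (a point): Point on the axis of the latch's post at the height of the ball's centre, 64 mm from the socket's axis towards the fixture's -y; axes as the fixture's. With the latch at angle a the ball lies from here 105 sin(a) mm along the fixture's +x and 105 cos(a) mm along its -y.
- rack: Grey plastic storage rack fixed on the bench, 335 mm (x) by 105 mm (y), 80 mm high; origin on the bench under its centre. Three open pockets, 46 mm wide, in a row along its x, 105 mm apart, the middle one at its centre. The holders hang in them by their flanges at any turn; lift straight out by 70 mm.
- arbor_centre (a point): Shell-mill arbor, a steel tool holder in another pocket, same taper and flange, with a flat shoulder 56 mm in diameter and a short 22 mm pilot on top, 142 mm tall; point on its axis, 80 mm above its lower end. Stays in the rack.
- drillchuck_centre (a point): Drill chuck, a steel tool holder in another pocket, same taper and flange, with a knurled sleeve 47 mm in diameter and a conical snout with three jaws, 179 mm tall; point on its axis, 80 mm above its lower end. Stays in the rack.
Mind the look-alikes: they are no part of the job. What is shaped like the part that bears chuck_centre but orange or red is not meant.

How it is judged:
By the outcome, as a careful person would: the job done as asked, in the order asked, and still so for the second after the job is handed in, with the robot touching nothing.
It also fails if it takes over 61 s, if anything falls off the work surface, if the arm or the gripper's body presses on something with over 40 N, if the wrist force passes 120 N, or if a joint passes its speed limit or range.

## Working session

There is one attempt and no reset: what is moved stays moved. The work goes in short steps, each a Python script; the robot and the scene stay as the last script left them, time stands still between calls to the robot, and variables do not carry over. Pictures are saved under pics/ and viewed, and the job is handed in when it is done.

```bash
mkdir -p pics; python3 - <<'E'
from bench import ctrl
import cv2
for n in ("scene","top"):
    cv2.imwrite(f"pics/{n}0.png",ctrl.read_camera(n)); p=ctrl.camera_params(n); print(n,p)
cv2.imwrite("pics/wrist0.png",ctrl.read_camera("wrist"));print(ctrl.camera_params("wrist"))
print(ctrl.current_t(),ctrl.current_tool_pos(),ctrl.current_eef_rot())
E
```

```text
scene {'fx': 357.1626850048703, 'fy': 357.1626850048703, 'cx': 247.11078841299408, 'cy': 192.280691852024, 'D': array([-0.0090385,  0.       ,  0.       ,  0.       ,  0.       ]), 'pose': array([[-0.30487829, -0.65540944,  0.69100485,  1.23962153],
       [ 0.95238993, -0.20856684,  0.22238098,  0.25250403],
       [-0.0016299 ,  0.72590519,  0.68779285,  0.82131455],
       [ 0.        ,  0.        ,  0.        ,  1.        ]])}
top {'fx': 357.56858855156236, 'fy': 357.56858855156236, 'cx': 253.28001406515622, 'cy': 188.27811006720202, 'D': array([0.03596394, 0.        , 0.        , 0.        , 0.        ]), 'pose': array([[-0.02984566,  0.99752335, -0.06368989,  0.47995928],
       [-0.99913014, -0.02791583,  0.03097841,  0.03952385],
       [ 0.02912373,  0.06455906,  0.99748881,  0.93868974],
       [ 0.        ,  0.        ,  0.        ,  1.        ]])}
{'fx': 287.54302931648726, 'fy': 287.54302931648726, 'cx': 252.0870591833285, 'cy': 192.90054330514855, 'D': array([-0.02626034,  0.        ,  0.        ,  0.        ,  0.        ]), 'T_tool_cam': array([[ 9.99999259e-01,  8.16502171e-04, -9.03000363e-04,
         3.76781897e-04],
       [-1.07732307e-03,  2.48067678e-01, -9.68742105e-01,
        -1.70159930e-01],
       [-5.66974829e-04,  9.68742360e-01,  2.48068373e-01,
         7.02819367e-02],
       [ 0.00000000e+00,  0.00000000e+00,  0.00000000e+00,
         1.00000000e+00]])}
0.15 [ 0.1821699  -0.59785694  0.21380495] [[ 2.91536799e-01 -1.02326223e-04  9.56559608e-01]
 [-9.56559605e-01  1.05782871e-04  2.91536809e-01]
 [-1.31019482e-04 -9.99999989e-01 -6.70415317e-05]]
```

View pics/scene0.png

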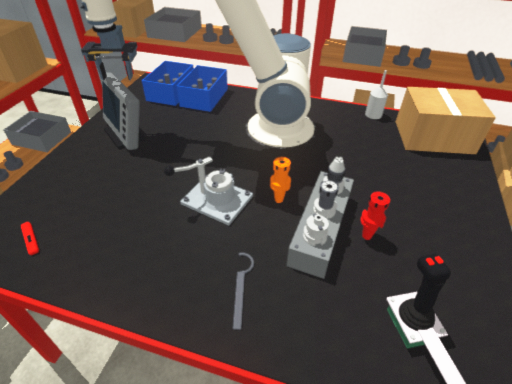

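View pics/top0.png

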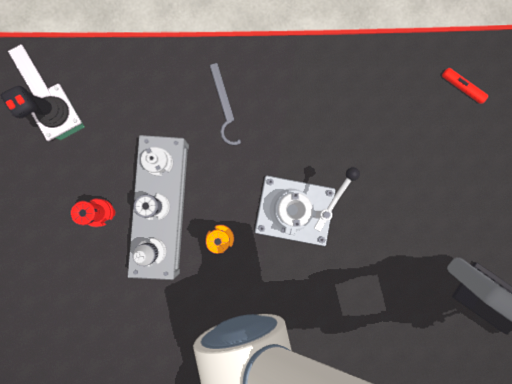

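View pics/wrist0.png

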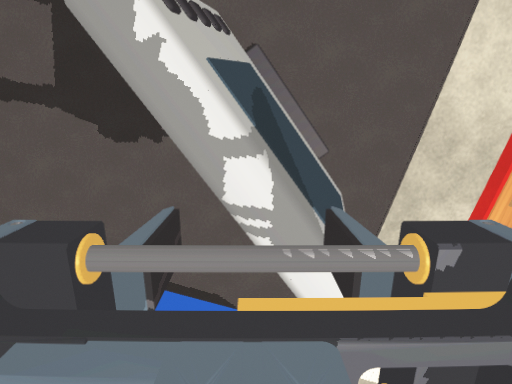

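```bash
python3 - <<'E'
import cv2
i=cv2.imread("pics/top0.png")
cv2.imwrite("pics/t_rack.png",cv2.resize(i[125:290,115:200],None,fx=3.6,fy=3.6,interpolation=cv2.INTER_CUBIC))
cv2.imwrite("pics/t_fix.png",cv2.resize(i[155:255,245:375],None,fx=6,fy=6,interpolation=cv2.INTER_CUBIC))
E
```

```text
(no output)
```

View pics/t_rack.png

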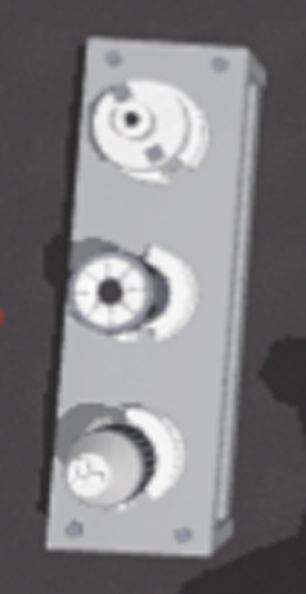

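View pics/t_fix.png

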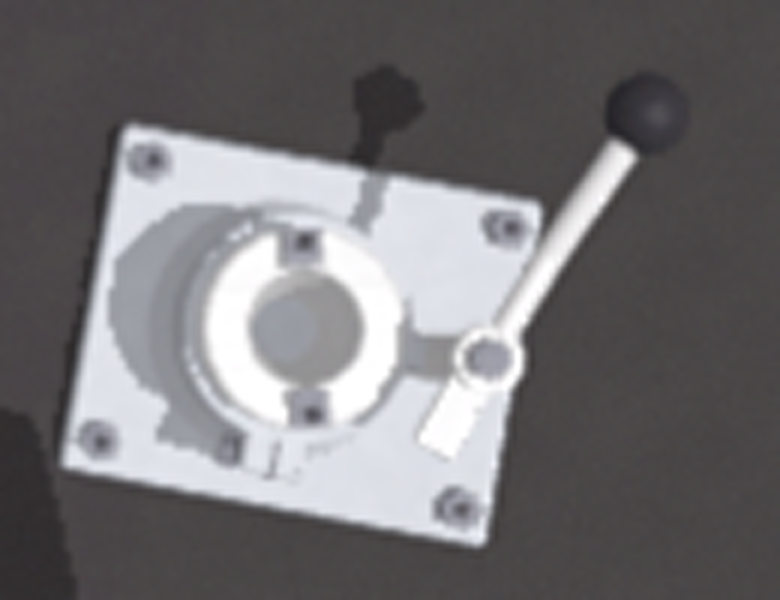

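```bash
cat > h.py <<'E'
import numpy as np, cv2
from bench import ctrl
def K(p): return np.array([[p["fx"],0,p["cx"]],[0,p["fy"],p["cy"]],[0,0,1]])
def pose(name,T=None):
    p=ctrl.camera_params(name)
    return p, (p["pose"] if "pose" in p else T@p["T_tool_cam"])
def toolT():
    T=np.eye(4);T[:3,:3]=ctrl.current_eef_rot();T[:3,3]=ctrl.current_tool_pos();return T
def back(name,uv,z,T=None):
    p,M=pose(name,T)
    u=cv2.undistortPoints(np.array(uv,float).reshape(-1,1,2),K(p),np.array(p["D"]))[:,0]
    d=np.c_[u[:,0],-u[:,1],-np.ones(len(u))]@M[:3,:3].T; o=M[:3,3]
    s=(np.broadcast_to(z,len(u))-o[2])/d[:,2]
    return o+s[:,None]*d
def proj(name,P,T=None):
    p,M=pose(name,T)
    X=(np.array(P,float).reshape(-1,3)-M[:3,3])@M[:3,:3]; X=X*[1,-1,-1]
    return cv2.projectPoints(X,np.zeros(3),np.zeros(3),K(p),np.array(p["D"]))[0][:,0]
def down(a): # jaw axis (tool x) at world angle a (rad), pointing down
    x=np.array([np.cos(a),np.sin(a),0]);y=np.array([0,0,-1.]);return np.c_[x,y,np.cross(x,y)]
E
python3 - <<'E'
from h import *
np.set_printoptions(precision=4,suppress=True)
f=lambda x,y:(245+x/6-.4,155+y/6-.4)
r=lambda x,y:(115+x/3.6-.4,125+y/3.6-.4)
print("nut top",back("top",[r(110,291)],.174))
print("rack corners",back("top",[r(88,38),r(248,50),r(212,553),r(48,548)],.08))
print("nose",back("top",[f(306,328)],.1),"dogs",back("top",[f(300,243),f(311,411)],.109))
for z in(.13,.14,.161):print("piv",z,back("top",[f(491,357)],z))
print("ball",back("top",[f(648,113)],.161))
print("plate",back("top",[f(123,125),f(541,203),f(487,546),f(62,466)],.015))
E
```

```text
nut top [[0.4989 0.2452 0.174 ]]
rack corners [[0.67   0.2829 0.08  ]
 [0.6597 0.1775 0.08  ]
 [0.3288 0.2063 0.08  ]
 [0.3362 0.3112 0.08  ]]
nose [[ 0.4813 -0.0845  0.1   ]] dogs [[ 0.5143 -0.082   0.109 ]
 [ 0.4493 -0.0839  0.109 ]]
piv 0.13 [[ 0.4683 -0.1496  0.13  ]]
piv 0.14 [[ 0.4685 -0.1473  0.14  ]]
piv 0.161 [[ 0.4688 -0.1424  0.161 ]]
ball [[ 0.5562 -0.2039  0.161 ]]
plate [[ 0.5715 -0.0209  0.015 ]
 [ 0.5326 -0.2012  0.015 ]
 [ 0.386  -0.1712  0.015 ]
 [ 0.4257  0.01    0.015 ]]
```

```bash
cat >> h.py <<'E'
def wrist(name):
    T=toolT(); im=ctrl.read_camera("wrist"); cv2.imwrite(f"pics/{name}.png",im); np.save(f"pics/{name}.npy",T); return T,im
E
python3 - <<'E'
from h import *
a=np.radians(-100);R=down(a)
ctrl.goto(np.array([.4813,-.0845,.33])-.06*R[:,2],R); print(ctrl.current_t())
wrist("w_fix")
a=np.radians(-95);R=down(a)
ctrl.goto(np.array([.499,.245,.34])-.09*R[:,2],R); print(ctrl.current_t())
wrist("w_ch"); print(ctrl.current_t(),ctrl.current_q())
E
```

```text
2.2583
3.55
3.6 [ 2.44662486e+01  1.01232947e+01  8.49586467e+01 -1.53209157e-02
  8.49213726e+01  1.19546567e+02]
```

View pics/w_fix.png

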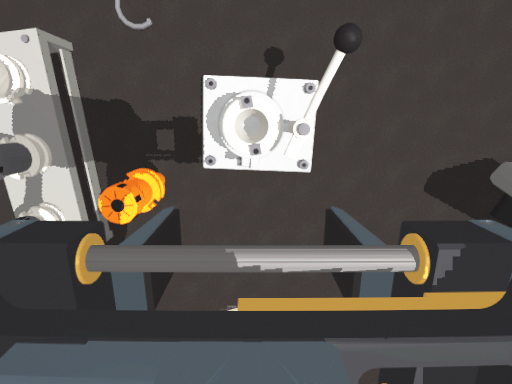

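View pics/w_ch.png

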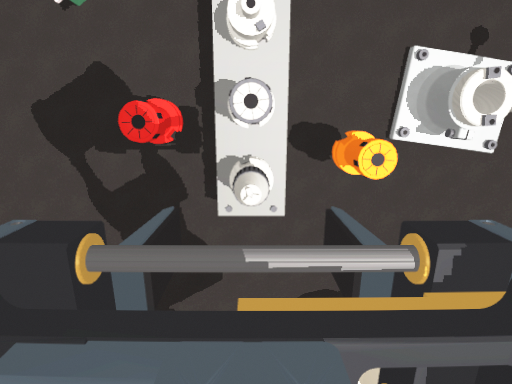

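```bash
python3 - <<'E'
import cv2
i=cv2.imread("pics/w_ch.png")
cv2.imwrite("pics/c1.png",cv2.resize(i[65:140,210:295],None,fx=8,fy=8,interpolation=cv2.INTER_CUBIC))
i=cv2.imread("pics/w_fix.png")
cv2.imwrite("pics/c2.png",cv2.resize(i[70:180,195:325],None,fx=5,fy=5,interpolation=cv2.INTER_CUBIC))
E
```

```text
(no output)
```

View pics/c1.png

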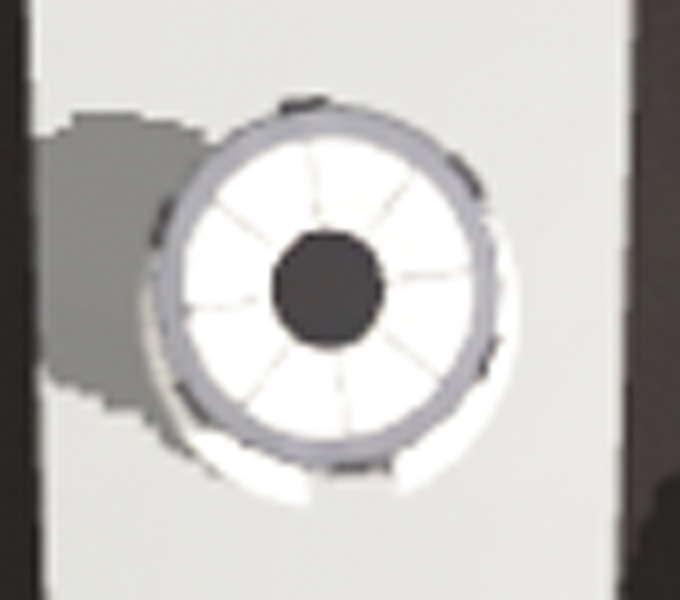

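View pics/c2.png

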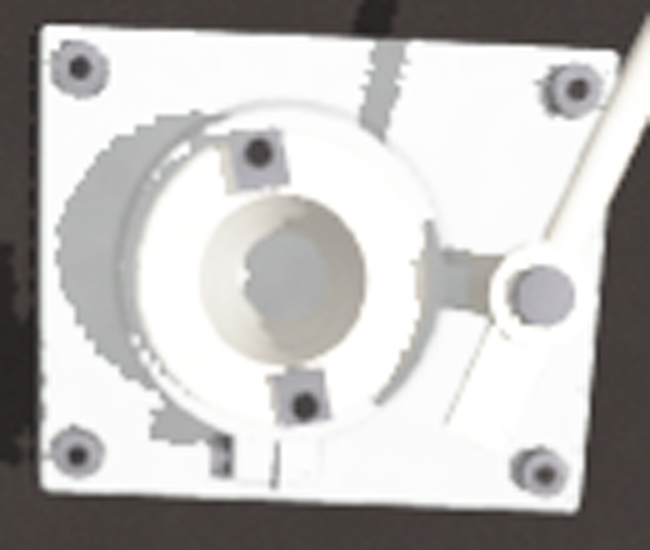

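```bash
python3 - <<'E'
from h import *
np.set_printoptions(precision=4,suppress=True)
T=np.load("pics/w_ch.npy")
f=lambda x,y:(210+x/8-.45,65+y/8-.45)
c=back("wrist",[f(328,287)],.174,T)[0];print("nut",c)
p=back("wrist",[f(310,505),f(393,492)],.105,T)
for q in p: d=q-c;print("slot edge r",np.hypot(*d[:2]),np.degrees(np.arctan2(d[1],d[0])))
m=p.mean(0)-c;print("slot",np.degrees(np.arctan2(m[1],m[0])), "width",np.linalg.norm(p[0]-p[1]))
n=back("wrist",[f(360,467),f(305,103)],.165,T);d=n[1]-n[0];print("notch",np.degrees(np.arctan2(d[1],d[0])))
n=back("wrist",[f(344,430),f(316,220),f(312,150)],.174,T);d=n[2]-n[0];print("slit",np.degrees(np.arctan2(d[1],d[0])))
T=np.load("pics/w_fix.npy")
f=lambda x,y:(195+x/5-.4,70+y/5-.4)
print("nose",back("wrist",[f(283,281)],.1,T))
n=back("wrist",[f(305,406),f(259,153)],.109,T);d=n[1]-n[0];print("dogs",n,n.mean(0),np.linalg.norm(d),np.degrees(np.arctan2(d[1],d[0])))
b=back("wrist",[(347.5,38.5)],.161,T)[0];print("ball",b);
for z in(.13,.14):print("piv",back("wrist",[f(544,295)],z,T))
q=back("wrist",[f(43,28),f(616,52),f(577,512),f(43,490)],.015,T);print(q)
for i,j in((0,1),(1,2),(3,2),(0,3)): e=q[j]-q[i];print(np.degrees(np.arctan2(e[1],e[0])),np.linalg.norm(e))
E
```

```text
nut [0.5006 0.2452 0.174 ]
slot edge r 0.03185148503085071 168.7478062661448
slot edge r 0.03141161835665455 -164.88873028188897
slot -178.16376618323667 width 0.014432901672956935
notch 3.83518215195326
slit 1.6474927630171954
nose [[ 0.4835 -0.0846  0.1   ]]
dogs [[ 0.4501 -0.0848  0.109 ]
 [ 0.5167 -0.0843  0.109 ]] [ 0.4834 -0.0845  0.109 ] 0.06667393886526864 0.4397916868874006
ball [ 0.5576 -0.2036  0.161 ]
piv [[ 0.4693 -0.1489  0.13  ]]
piv [[ 0.4699 -0.1473  0.14  ]]
[[ 0.5722 -0.0231  0.015 ]
 [ 0.5335 -0.2009  0.015 ]
 [ 0.3883 -0.1697  0.015 ]
 [ 0.4277  0.0086  0.015 ]]
-102.28146764537496 0.18202348401743665
167.86795155892335 0.14848808386338624
-102.44676233364682 0.1825807836742357
167.652971532397 0.14796094255474362
```

```bash
python3 - <<'E'
from h import *
np.set_printoptions(precision=4,suppress=True)
a=np.radians(-95);R=down(a)
ctrl.goto([.4998,.245,.22],R)
print(ctrl.move_l([.4998,.245,.143],vel=.1,contact_N=8),ctrl.current_tool_pos(),ctrl.current_t())
f0=ctrl.current_contact_force()
ctrl.command_gripper(0.0)
print(ctrl.current_grip_width()*91,ctrl.current_contact_force()-f0,ctrl.current_t())
print(ctrl.move_l([.4998,.245,.340],vel=.15))
print(ctrl.current_contact_force()-f0,ctrl.current_wrist_torque(),ctrl.current_grip_width()*91,ctrl.current_tool_pos(),ctrl.current_t())
wrist("w_held"); cv2.imwrite("pics/s_held.png",ctrl.read_camera("scene"))
E
```

```text
False [0.5001 0.2452 0.1437] 5.1667
49.284183820170355 [-1.2703  3.6593  0.7358] 5.8833
False
[-0.629  -0.1197 -8.4558] [ 0.2032  0.0432 -0.0235] 49.65059723055658 [0.4994 0.2448 0.3391] 7.35
```

View pics/w_held.png

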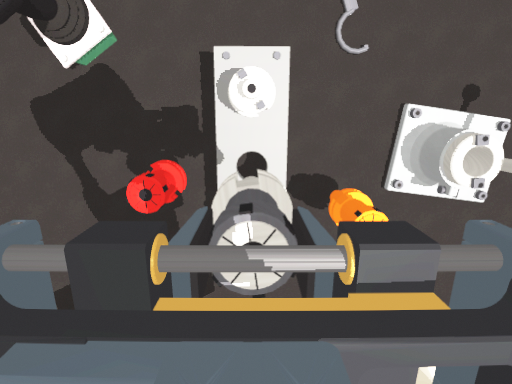

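View pics/s_held.png

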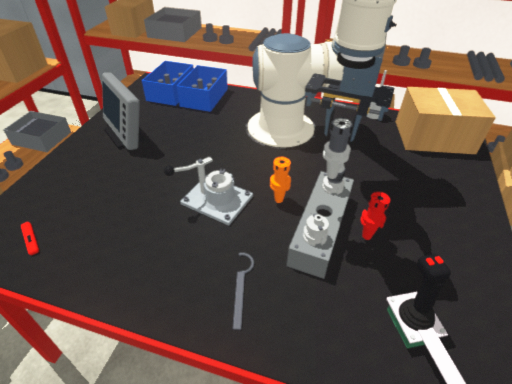

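```bash
python3 - <<'E'
import cv2
i=cv2.imread("pics/w_held.png")
cv2.imwrite("pics/c3.png",cv2.resize(i[145:300,195:310],None,fx=5,fy=3.8*1.3157,interpolation=cv2.INTER_CUBIC)[:600])
E
```

```text
(no output)
```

View pics/c3.png

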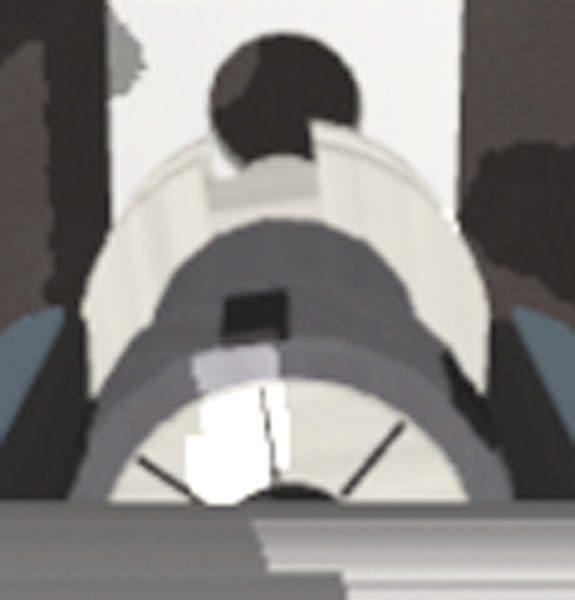

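```bash
cat > ov.py <<'E'
from h import *
np.set_printoptions(precision=1,suppress=True)
T=np.load("pics/w_held.npy");im=cv2.imread("pics/w_held.png")
nutz=T[2,3]+.0173; c=T[:2,3]
ims=[]
for yaw in (0,2,4):
    big=cv2.resize(im[145:250,195:310],None,fx=5,fy=5,interpolation=cv2.INTER_CUBIC)
    y=np.radians(yaw);Rz=np.array([[np.cos(y),-np.sin(y)],[np.sin(y),np.cos(y)]])
    def P(xy,z): return np.r_[c+Rz@np.array(xy),z]
    zt=nutz-.056; zb=zt-.025
    L=[]
    for z in(zt,zb):
        L.append([P((.0303,.0085),z),P((.0226,.0085),z),P((.0226,-.0085),z),P((.0303,-.0085),z)])
    for l in L:
        uv=(proj("wrist",l,T)-[195,145]+.5)*5; cv2.polylines(big,[uv.astype(int)],False,(0,0,255),1)
        print(yaw,uv.ravel())
    arc=[P((.0315*np.cos(t),.0315*np.sin(t)),zt) for t in np.linspace(-1.5,1.5,40)]
    cv2.polylines(big,[((proj("wrist",arc,T)-[195,145]+.5)*5).astype(int)],False,(0,160,0),1)
    ims.append(big[0:330,80:480])
cv2.imwrite("pics/ov.png",np.hstack(ims)[:, :1200] if 0 else cv2.resize(np.hstack(ims[:2]),(800,330)))
E
python3 ov.py
```

```text
0 [210.4 160.1 215.6 210.7 329.2 200.9 325.  150.2]
0 [218.1 130.7 222.7 176.3 324.8 167.5 321.  121.7]
2 [203.5 162.8 210.6 213.1 323.8 199.5 317.7 148.9]
2 [211.9 133.1 218.2 178.6 319.9 166.2 314.4 120.6]
4 [196.7 165.8 205.7 215.8 318.2 198.3 310.3 148. ]
4 [205.9 135.8 213.8 180.9 315.  165.1 307.8 119.7]
```

View pics/ov.png

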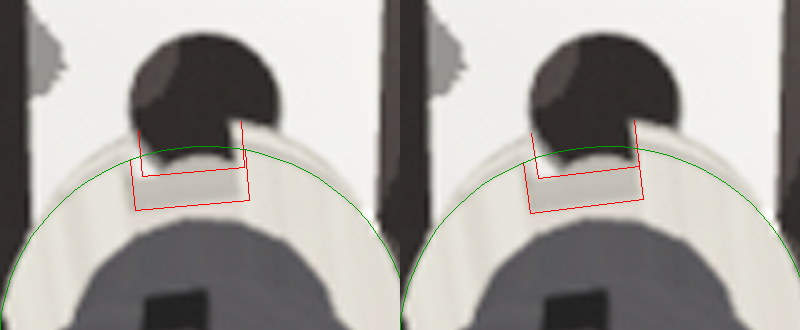

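```bash
cat > ins.py <<'E'
from h import *
np.set_printoptions(precision=4,suppress=True)
R=down(np.radians(-96)); n=[.4825,-.0845]
ctrl.goto(n+[.335],R)
ctrl.move_l(n+[.24],vel=.15); ctrl.sleep(.15)
f0=ctrl.current_contact_force();m0=ctrl.current_wrist_torque();np.save("f0.npy",np.r_[f0,m0])
print(f0,ctrl.current_tool_pos(),ctrl.current_t())
h=ctrl.move_l(n+[.180],vel=.06,contact_N=6); ctrl.sleep(.1)
print(h,ctrl.current_tool_pos(),ctrl.current_contact_force()-f0,ctrl.current_wrist_torque()-m0,ctrl.current_t())
if not h:
    h=ctrl.move_l(n+[.1635],vel=.025,contact_N=6); ctrl.sleep(.1)
    print(h,ctrl.current_tool_pos(),ctrl.current_contact_force()-f0,ctrl.current_wrist_torque()-m0,ctrl.current_t())
E
python3 ins.py
```

```text
[  0.2561   0.4544 -12.1933] [ 0.4831 -0.0846  0.2409] 9.6333
False [ 0.4828 -0.0846  0.1804] [ 0.1009 -0.4195  0.7986] [0.0262 0.0295 0.0158] 10.8833
False [ 0.4825 -0.0845  0.1636] [0.7861 0.2572 0.4595] [0.0105 0.0558 0.0382] 11.7917
```

```bash
python3 - <<'E'
from h import *
np.set_printoptions(precision=4,suppress=True)
f=np.load("f0.npy")
h=ctrl.move_l([.4825,-.0845,.1585],vel=.015,contact_N=6); ctrl.sleep(.1)
print(h,ctrl.current_tool_pos(),ctrl.current_contact_force()-f[:3],ctrl.current_wrist_torque()-f[3:],ctrl.current_t())
wrist("w_seat");cv2.imwrite("pics/s_seat.png",cv2.resize(ctrl.read_camera("scene")[130:230,150:280],None,fx=6,fy=6,interpolation=cv2.INTER_CUBIC))
E
```

```text
True [ 0.4826 -0.0844  0.1629] [-0.3738  1.9203 19.0629] [ 0.2253  0.0758 -0.0256] 12.1
```

View pics/s_seat.png

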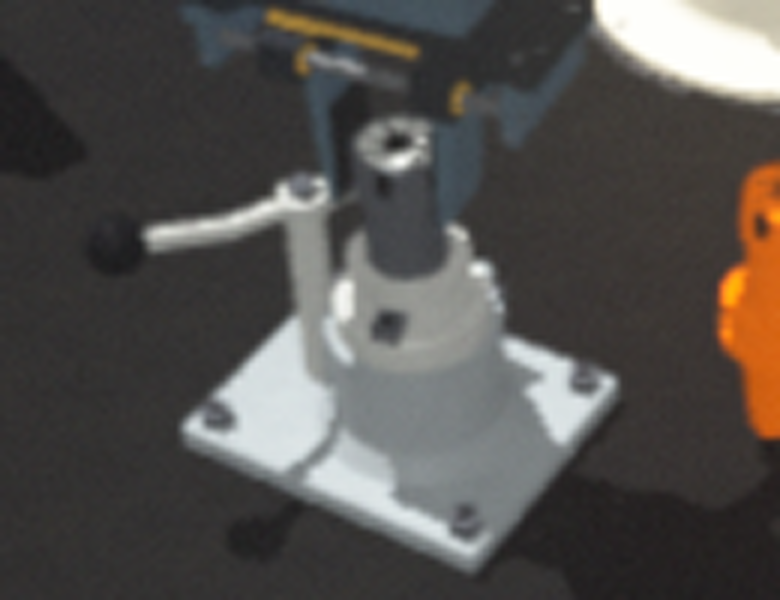

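View pics/w_seat.png

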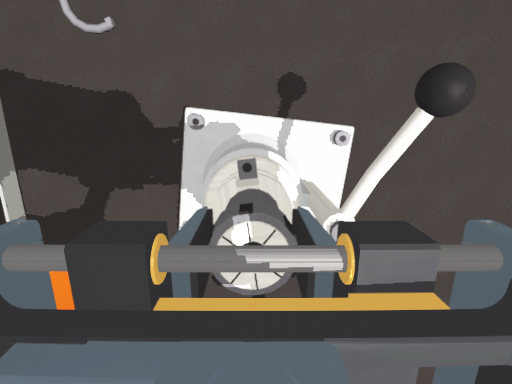

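```bash
python3 - <<'E'
from h import *
np.set_printoptions(precision=4,suppress=True)
p=ctrl.current_tool_pos()
ctrl.command_gripper(.7); print(ctrl.current_contact_force())
ctrl.move_l([.4825,-.0845,.26],vel=.15,contact_N=15)
print(ctrl.current_tool_pos(),ctrl.current_contact_force(),ctrl.current_t())
# above ball
piv=np.array([.469,-.147]); ball=np.array([.557,-.2037]); d=ball-piv; th=np.arctan2(d[1],d[0]); print(np.degrees(th),np.hypot(*d))
R=down(th+np.pi/2)
ctrl.goto([.557-.05*R[0,2],-.2037-.05*R[1,2],.26],R); print(ctrl.current_q(),ctrl.current_t())
wrist("w_rel"); cv2.imwrite("pics/s_rel.png",cv2.resize(ctrl.read_camera("scene")[130:230,150:280],None,fx=6,fy=6,interpolation=cv2.INTER_CUBIC))
E
```

```text
[ 0.5816 -0.3686 -3.6269]
[ 0.482  -0.0844  0.2592] [-0.1004 -0.0719 -3.8249] 13.4417
-32.794419503142095 0.10468471712719109
[-26.3877  27.5669  70.8745   0.0021  81.5687 -83.5681] 15.95
```

View pics/w_rel.png

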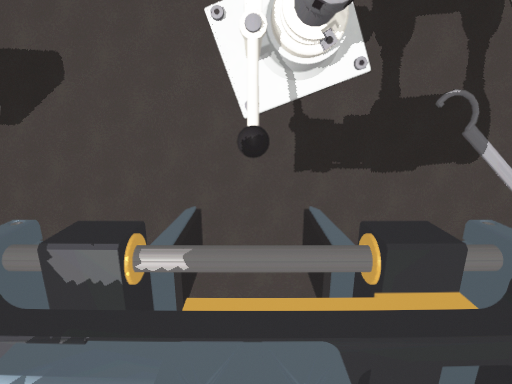

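View pics/s_rel.png

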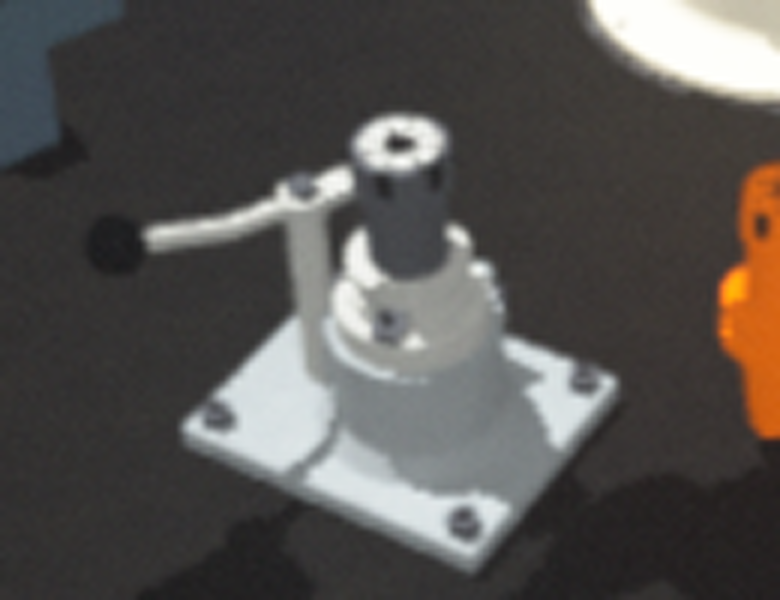

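```bash
python3 - <<'E'
from h import *
np.set_printoptions(precision=4,suppress=True)
print(back("wrist",[(252.5,141)],.161,np.load("pics/w_rel.npy")))
print("nut top if home/9 high", back("scene",[(150+400/6-.4,130+144/6-.4)],.194),back("scene",[(150+400/6-.4,130+144/6-.4)],.203))
E
cat > latch.py <<'E'
from h import *
np.set_printoptions(precision=4,suppress=True)
piv=np.array([.469,-.147]); r=.105; phi=np.radians(-12.2)
def P(a,z):
    th=phi-np.pi/2+a
    return [piv[0]+r*np.cos(th),piv[1]+r*np.sin(th),z],down(th+np.pi/2)
def main(a0):
    ctrl.command_gripper(.52)
    p,R=P(a0,.215); ctrl.goto(p,R)
    p,R=P(a0,.143); h=ctrl.move_l(p,vel=.1,contact_N=6); print("down",h,ctrl.current_tool_pos(),ctrl.current_t())
    if h: return
    n=8
    for a in np.linspace(a0,0.03,n+1)[1:]:
        p,R=P(a,.143); h=ctrl.move_l(p,vel=.1,ori=R,contact_N=15)
        print(round(a,2),h,ctrl.current_contact_force(),ctrl.current_t())
        if h: return
    f=ctrl.current_contact_force()
    for a in (-.03,-.06,-.09,-.12):
        p,R=P(a,.143); h=ctrl.move_l(p,vel=.03,ori=R,contact_N=6)
        print(a,h,ctrl.current_tool_pos(),ctrl.current_contact_force()-f,ctrl.current_t())
        if h: break
if __name__=="__main__": main(1.21)
E
```

```text
[[ 0.5577 -0.2035  0.161 ]]
nut top if home/9 high [[ 0.4819 -0.0846  0.194 ]] [[ 0.4927 -0.0797  0.203 ]]
```

Nut top confirms home (x,y match at z = 0.194). Now the latch.

```bash
python3 latch.py; python3 - <<'E'
from h import *
wrist("w_l1"); cv2.imwrite("pics/s_l1.png",cv2.resize(ctrl.read_camera("scene")[130:230,150:280],None,fx=6,fy=6,interpolation=cv2.INTER_CUBIC))
E
```

```text
down False [ 0.5577 -0.2042  0.1436] 17.7583
1.06 False [-0.4989 -0.3949 -4.0544] 18.0667
0.92 False [ 0.0554  0.0747 -4.159 ] 18.375
0.77 False [-0.3108  0.0044 -3.5679] 18.6833
0.62 False [-0.0243 -0.3523 -3.4433] 18.9917
0.47 False [-0.063   0.1124 -3.3902] 19.3
0.32 False [ 0.9873 -0.168  -2.6619] 19.6083
0.18 False [ 0.2821 -0.6035 -3.7885] 19.9167
0.03 False [ 1.3977 -1.1183 -2.2228] 20.225
-0.03 False [ 0.4442 -0.249   0.143 ] [-1.3738  2.0551 -1.7411] 20.5833
-0.06 False [ 0.4408 -0.2482  0.143 ] [-1.0334  1.351  -1.4274] 20.8417
-0.09 False [ 0.4377 -0.2473  0.143 ] [-1.7453  0.2002 -1.7422] 21.1
-0.12 True [ 0.4376 -0.2469  0.1433] [ 4.3253  1.1225 -3.774 ] 21.3083
```

View pics/w_l1.png

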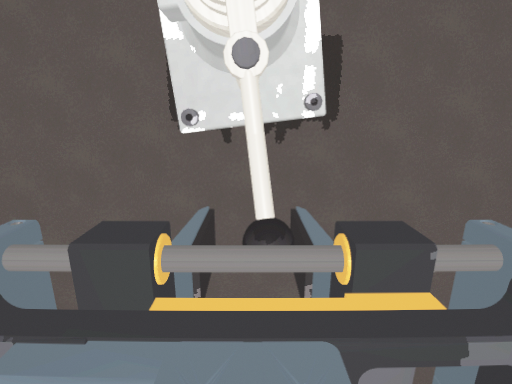

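View pics/s_l1.png

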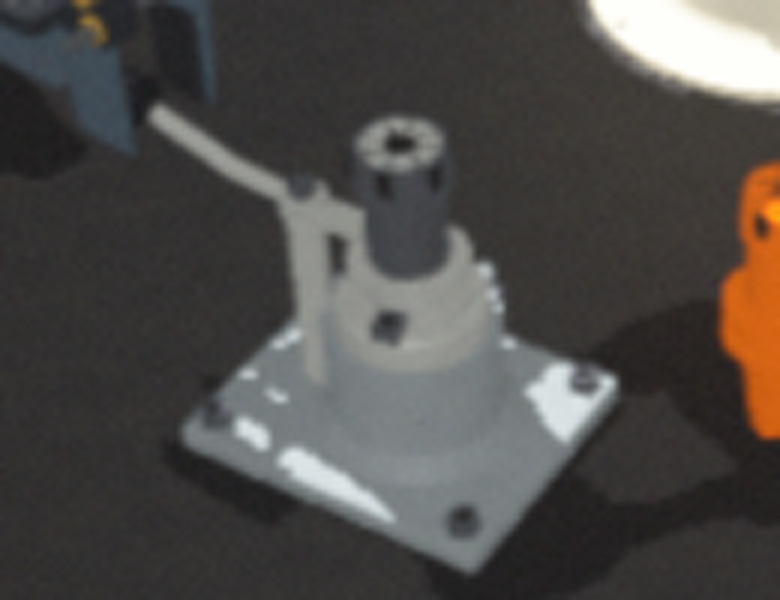

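```bash
python3 - <<'E'
from h import *
from latch import P
np.set_printoptions(precision=4,suppress=True)
p,R=P(-.16,.143); h=ctrl.move_l(p,vel=.03,ori=R,contact_N=9); print(h,ctrl.current_tool_pos(),ctrl.current_contact_force(),ctrl.current_t())
p,R=P(-.08,.143); ctrl.move_l(p,vel=.05,ori=R)
ctrl.command_gripper(.75)
p,R=P(-.08,.25); print(ctrl.move_l(p,vel=.15,contact_N=10))
p,R=P(-.08,.32); p=np.array(p)-.05*R[:,2]; ctrl.goto(p,R)
wrist("w_end"); print(ctrl.current_t(),ctrl.current_contact_force())
ctrl.goto([.25,-.4,.3],down(np.radians(-60)))
i=ctrl.read_camera("top");cv2.imwrite("pics/t_end0.png",i);cv2.imwrite("pics/t_end.png",cv2.resize(i[155:255,245:375],None,fx=6,fy=6,interpolation=cv2.INTER_CUBIC))
i=ctrl.read_camera("scene");cv2.imwrite("pics/s_end.png",i);print(ctrl.current_t())
E
```

```text
True [ 0.4376 -0.2469  0.1436] [ 5.9197 -1.1942 -5.6467] 21.6167
False
23.7333 [-0.1352 -0.1942 -3.6513]
24.6667
```

View pics/w_end.png

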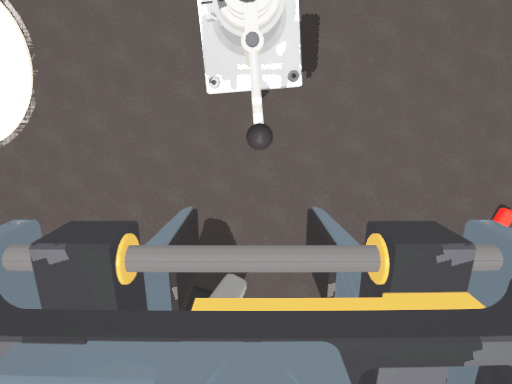

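View pics/t_end.png

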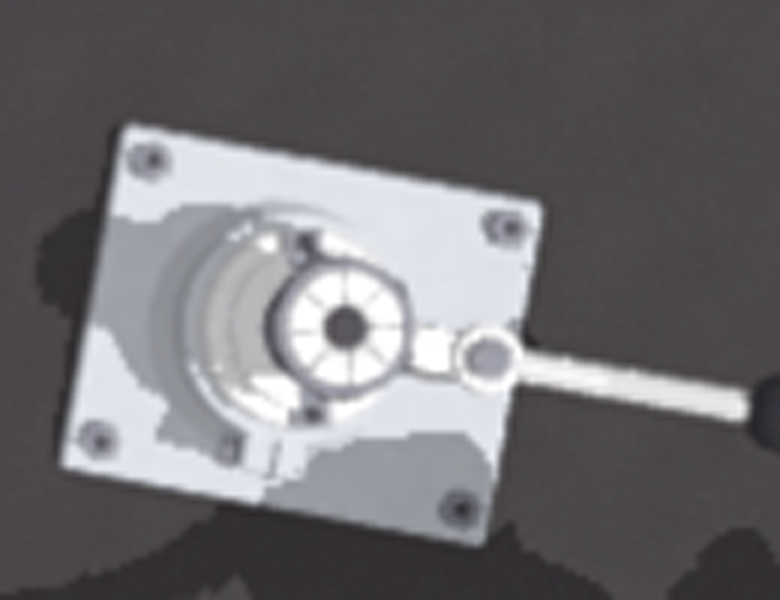

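View pics/s_end.png

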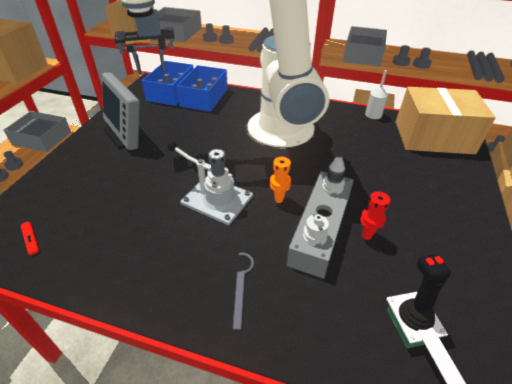

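```bash
python3 - <<'E'
from h import *
np.set_printoptions(precision=4,suppress=True)
b=back("wrist",[(259.5,136.5)],.161,np.load("pics/w_end.npy"))[0];print(b)
i=cv2.imread("pics/t_end0.png");m=(i[200:240,365:395].max(2)<45);print(m.sum())
for piv in ([.469,-.147],[.4695,-.1475]):
    d=b[:2]-piv; print(np.hypot(*d),np.degrees(np.arctan2(d[1],d[0]))+102.2)
cv2.imwrite("pics/t_ball.png",cv2.resize(i[190:250,340:400],None,fx=8,fy=8,interpolation=cv2.INTER_CUBIC))
E
```

```text
[ 0.4476 -0.249   0.161 ]
7
0.10421543071507644 0.3617128130680385
0.10383032786684687 0.03506580647749047
```

View pics/t_ball.png

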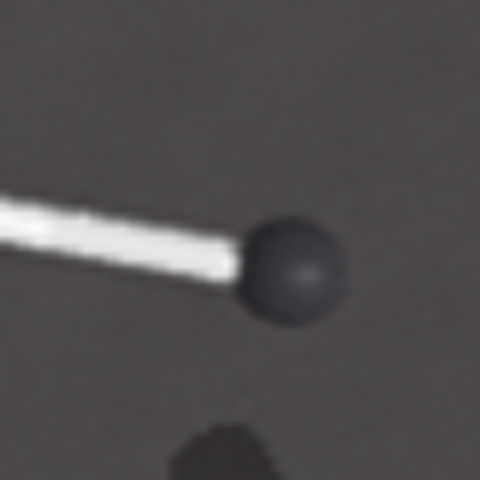

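Latch angle measures about 0.2°, so it is shut, and the chuck is home. Handing in.

```bash
python3 - <<'E'
from bench import ctrl
ctrl.sign_off(); print(ctrl.current_t())
E
```

```text
the job is handed in; nothing more can be done
the job is handed in; nothing more can be done
```

The collet chuck is home in the tightening fixture with the latch shut over its flange, and I handed the job in at about 24.7 s of the 61 s.

- **Chuck:** I gripped it by the nut in the middle pocket, lifted it clear and lowered it into the fixture after measuring its slots (about 2°) and the dogs (about 1°) in the images. I turned it 1° to match. It met no resistance at the dogs and bottomed out at the expected home height under light contact. The brief peak there was about 19 N. I kept hold of it until then.
- **Home check:** With the chuck released, the scene picture put the nut top on the socket axis at home height. The alternative, sitting 9 mm high, came out about 11 mm off sideways. The scene and top pictures also show the dogs standing in the slots.
- **Latch:** I swung it by the ball until it reached its stop, checked that with a second push, then let go. The ball then measured 0 to 0.4° from shut.
- **Last pictures:** The arbor and drill chuck stand in the rack where they were, nothing has fallen, and the robot touches nothing.

None of these checks failed. The estimates did differ slightly: the dogs read 0.4° and 1.7°, and the nose position differed by about 2 mm between cameras. I used the averages.

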